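Lay out a smear-staining station between the spirit lamp and the rinse beaker

ROBOT

A 6-joint arm with a two-finger parallel gripper is mounted at the origin on a cart in front of the work surface, level with it; the furniture and walls round the work are solid. World frame = base frame: x ahead of the robot, y to its left, z up, the work surface at z = 0. Lengths are in m, angles in degrees, forces in N, time in s.
With the tool pointing down it reaches from about 0.4 to 0.825 m from the base axis. Payload 7 kg.
Tool frame: the origin (TCP) lies midway between the tips of the shut fingers; the grasp point (between the pads) lies 19 mm behind it; z points along the fingers, y is the line along which they close (so a half turn about z gives the same grasp; the last joint's range is limited). The gripper opens to 88 mm and grips with 3 to 60 N. Pads are 19 mm wide; open, the fingers measure 130 mm over their backs; the gripper's body (78 mm by 193 mm) begins 47 mm behind the grasp point.
Start: joints at [82.855, 20.546, 0.682, 0, -70.136, -16.507], TCP at [0.271, 0.618, 0.227] pointing down, gripper open.
Joint ranges: [-176.03, 176.03], [-82.01, 121.73], [-58.28, 71.71], [-173.87, 95.51], [-174.79, -0.11], [-173.66, 173.66]. Speed limits (degrees/s): [136.94, 136.94, 172.46, 180, 180, 180].

INTERFACE

Orientations are given as [roll, pitch, yaw] about the fixed x, y, z axes, in that order (R = Rz(yaw) Ry(pitch) Rx(roll)).
In Python, from plant import r gives the robot as it stands.
- The arm moves only by the tool carry_out, never from a script. Its argument "deltas" is a list of rows, each a list of 3 entries, a list of its own where there are three numbers: the opening, from 0 (shut) to 1 (fully open), then the shift along the tool's x, y, z in mm, then the turn, a rotation vector about the tool's x, y, z in rad. In form: [[gripper, [tx, ty, tz], [rx, ry, rz]], ...]. A call has 1 to 12 rows; each row is the pose to reach, as a shift and turn from the pose commanded when the call began, along the tool's axes at that moment; what a row does not reach only later rows make up. A row lasts 1/10 s, in which the tool goes at most 50 mm and 8.59 degrees, less where a joint would pass 70% of its speed; a pose out of reach is approached as far as the arm can. A call with a gripper value outside its range is refused whole. The fingers move at their own pace and stop on an object; "squeeze" is the grip in N (left out, the last holds). Time passes only in rows, so rows that repeat a pose let the fingers close. It gives the time, the measured TCP pose, the force, the opening and the grip force at its end, in the units of the state.
- r.get_state(): the state, without advancing time (a new reading comes with each control period).
- r.capture(name): name is "scene" or "top" or "wrist"; returns (picture, depth): 420x560x3 uint8, red, green, blue; 420x560 float32, m along the optical axis (not along the pixel's ray), 0 where there is no reading.
- r.get_calibration(name): a dict with "fov_y" (degrees; the focal length in pixels is half the picture's height over the tangent of half this angle, whatever the lens; pixels are square), "cx", "cy" (the principal point, pixels), "view" (4x4, takes a point from world to camera coordinates). Camera axes: x right, y down, z forward; pixel columns grow to the right and rows downward; lengths in m; the calibration is good to about 2 mm. A picture is of the moment at which its call begins: read the wrist's pose just before it. get_calibration takes no time and is no camera call; for the wrist camera it gives the pose at the moment of the call.
- r.close_job(): hands the job in; it is judged then, once.
The state is a dict: "time_s": time; "joints": joint angles; "qd": joint speeds; "joint_torque": joint torques, N m; "tcp_pos": TCP position; "eef_rot": TCP orientation; "contact_force": force on the tool from outside, world axes, zero at the start; "moment": the same for the moment, N m; "gripper_width": finger opening in m; "gripper_force": force on a finger pad.
Only numpy, scipy, OpenCV 4.12 (cv2) and the standard library are available. Lean on these libraries where they do the work, as an engineer would, in place of code of your own. Each camera call takes 0.05 s, during which the arm holds its last target. There are 200 camera calls.

TASK

Lay out the staining station on the four black mats, each thing upright in the centre of its own mat: the specimen jar on the mat next to the spirit lamp, the tall stain bottle (the one standing alone near you, not the three at the back of the bench) on the mat next to the beaker, the timer face up on the mat between those two, and the small oil bottle on the single mat behind the timer. The lamp and the beaker may stand either way round; leave them where they are, and let go of everything at the end.

Things in the scene. Friction and masses are not known exactly. Their poses are not given: they have to be found in the camera images.
- specimen_jar: squat screw-lid specimen jar, white lid, loose, upright: 62 mm tall; body 47 mm across, lid (top 12 mm) 52 mm across, the best place to grip. Origin: centre of its underside, z up.
- stain_bottle: the tall dropping bottle, brown with a narrow dropper top, loose, upright, on the near half of the bench (the three like it at the back are scenery): 99 mm tall; round body 42 mm across up to about 65 mm, then narrowing (25 mm collar at 72 to 82 mm, 15 mm dropper above). Origin: centre of its underside, z up.
- oil_bottle: the short dropper bottle, brown with a black cap, loose, upright: 66 mm tall; round body 33 mm across up to about 50 mm, cap 21 mm. Origin: centre of its underside, z up.
- timer: flat white electronic timer with a display and keys, loose, lying face up: 72 mm along its x, 62 mm along its y, 16 mm thick (keys to 18 mm). Origin: centre of its underside, z up through the face. Grip it across the 62 mm (its y).
- spirit_lamp: glass spirit lamp, 70 mm across and 80 mm tall, loose, stands on the bench at one end of the row of mats, 100 mm beyond the end mat's centre; must not be moved. Origin: centre of its underside.
- beaker: small glass beaker, 54 mm across (58 mm with the lip) and 70 mm tall, loose, stands on the bench at the other end of the row, 100 mm beyond the end mat's centre; must not be moved. Origin: centre of its underside.
- mat_left: fixed flat round black rubber bottle mat, 72 mm across, 4 mm thick (top at z = 0.004), with a thin grey circle on it; the left end of the row of three, as seen from the robot (+y), 100 mm from the middle mat. Origin: centre of its underside, on the bench.
- mat_middle: fixed flat round black rubber bottle mat, 72 mm across, 4 mm thick (top at z = 0.004), with a thin grey circle on it; the middle of the row of three. Its y axis runs along the row to the left, its x axis points away from the robot to the mat behind. The row turns up to 0.18 rad from the robot's y. Origin: centre of its underside, on the bench.
- mat_right: fixed flat round black rubber bottle mat, 72 mm across, 4 mm thick (top at z = 0.004), with a thin grey circle on it; the right end of the row of three, as seen from the robot (-y), 100 mm from the middle mat. Origin: centre of its underside, on the bench.
- mat_back: fixed flat round black rubber bottle mat, 72 mm across, 4 mm thick (top at z = 0.004), with a thin grey circle on it; the single mat behind (farther from the robot than) the middle mat, 100 mm from it. Origin: centre of its underside, on the bench.
Mind the look-alikes: they are no part of the job. There is more than one size of the oil_bottle; the job needs the middle-sized.

How it is judged:
By the outcome, as a careful person would: the job done as asked, in the order asked, and still so for the second after the job is handed in, with the robot touching nothing.
It also fails if it takes over 102 s, if anything falls off the work surface, if the arm or the gripper's body presses on something with over 40 N, if the wrist force passes 120 N, or if a joint passes its speed limit or range.

## Working session

There is one attempt and no reset: what is moved stays moved. The work goes in short steps, Python scripts to look and compute and a tool call to move; the robot and the scene stay as the last step left them, time stands still between calls to the robot, and variables do not carry over. Pictures are saved under pics/ and viewed, at most 14 in all, crops included, and the job is handed in when it is done.

Besides the shell and the picture viewer there is one more tool, called after "Call:" in YAML: its name, and indented under it one key for each argument. carry_out: Moves the arm, as the interface text tells. Its arguments: {"type":"object","properties":{"deltas":{"type":"array"},"squeeze":{"type":"number"}},"required":["deltas"]}

```bash
mkdir -p pics; ls
cat > h.py <<'E'
import numpy as np, cv2
from plant import r
from scipy.spatial.transform import Rotation as R
def K(n):
    c=r.get_calibration(n); f=210/np.tan(np.radians(c["fov_y"])/2)
    return f,c["cx"],c["cy"],np.array(c["view"])
def ray(k,u,v):
    f,cx,cy,V=k; d=V[:3,:3].T@np.array([(u-cx)/f,(v-cy)/f,1.]); o=-V[:3,:3].T@V[:3,3]; return o,d
def onz(k,u,v,z):
    o,d=ray(k,u,v); return o+d*(z-o[2])/d[2]
def dep(k,u,v,D):
    o,d=ray(k,u,v); return o+d*D
def proj(k,p):
    f,cx,cy,V=k; q=V[:3,:3]@np.array(p)+V[:3,3]; return np.array([cx+f*q[0]/q[2],cy+f*q[1]/q[2]])
def save(n,im): cv2.imwrite("pics/"+n,im[...,::-1])
E
python3 - <<'E'
from h import *
for n in("scene","top","wrist"):
    k=K(n);im,d=r.capture(n);save(n+"0.png",im);np.save(n+"0.npy",d);print(n,k[:3],np.round(-k[3][:3,:3].T@k[3][:3,3],3),np.round(k[3][2,:3],2),(d>0).mean())
s=r.get_state();print(s)
E
```

```text
pics
scene (np.float64(507.95478368704653), 273.6088841034484, 212.40427024454743) [ 0.006 -0.716  0.885] [ 0.46  0.57 -0.68] 0.995875850340136
top (np.float64(469.35948011049766), 276.9463318618795, 217.43796479725657) [ 0.282 -0.029  1.39 ] [ 0.21  0.   -0.98] 0.9957525510204082
wrist (np.float64(303.4048147175765), 278.2608435973898, 209.57603843975303) [0.344 0.586 0.384] [-0.27  0.12 -0.95] 0.9958843537414966
{'time_s': 0.15, 'joints': array([ 8.28557382e+01,  2.05819972e+01,  6.47648363e-01, -1.62854857e-02,
       -7.01369290e+01, -1.65066177e+01]), 'qd': array([-0.02962863, -0.16830582,  0.09786095,  0.12092397, -0.14872891,
        0.0261944 ]), 'joint_torque': array([-3.22022679e-03, -5.83271599e+01,  2.93289614e+01,  7.00115472e+00,
        8.79134343e-03, -1.08695576e-04]), 'tcp_pos': array([0.27065496, 0.61796194, 0.22584669]), 'eef_rot': array([ 1.79927309e+02, -5.57334571e-03, -2.36564189e+01]), 'contact_force': array([-0.06345624, -0.06759337, -0.34537335]), 'moment': array([ 0.0326352 , -0.02781744,  0.07705401]), 'gripper_force': 0.0, 'gripper_width': 0.08764547695262785}
```

View pics/scene0.png

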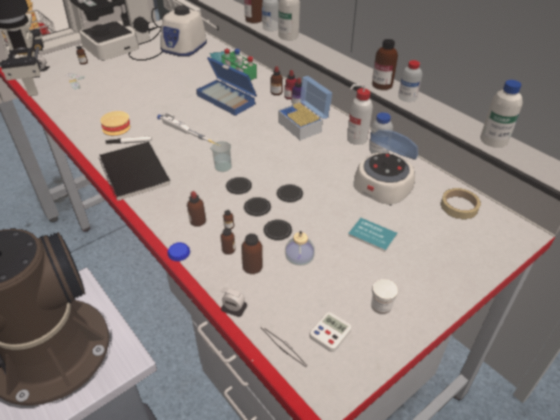

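View pics/top0.png

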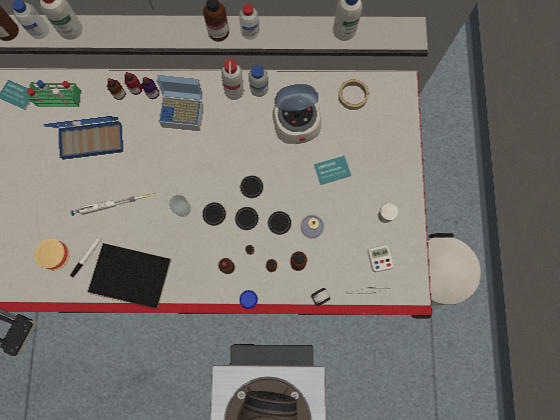

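The scene view shows the beaker at (221,156), the lamp at (299,247), and mats at (239,185), (257,206), (278,229) and (290,192). The jar is at (384,296) and the timer at (331,331).

There are four brown bottles that could be confused, by scene pixel:
- (197,210): possibly the stain bottle.
- (229,219): small.
- (228,240): possibly the middle-sized oil bottle.
- (252,254): large.

The back three, near (277–300,85), are scenery. I'll check the choice in a close crop.

Run:
```python
from h import *
im=cv2.imread("pics/scene0.png"); c=cv2.resize(im[165:285,170:330],None,fx=5,fy=5,interpolation=cv2.INTER_CUBIC); cv2.imwrite("pics/crop1.png",c)
ks,kt=K("scene"),K("top"); ds,dt=np.load("scene0.npy"),np.load("top0.npy")
top=cv2.imread("pics/top0.png")
# segment things standing above bench in top view by depth height
v,u=np.mgrid[0:420,0:560]
def height(k,d):
    f,cx,cy,V=k; P=np.stack([(u-cx)/f*d,(v-cy)/f*d,d],-1)-V[:3,3]; return P@V[:3,:3]
for nm,k,d in(("top",kt,dt),("scene",ks,ds)):
    P=height(k,d); np.save(nm+"P.npy",P)
    m=((P[...,2]>0.012)&(P[...,0]>0.3)&(P[...,0]<0.75)&(P[...,1]<0.35)&(P[...,1]>-.5)&(P[...,2]<.2)).astype(np.uint8)
    n,l,st,ce=cv2.connectedComponentsWithStats(m)
    for i in range(1,n):
        if st[i,4]>25:
            q=P[l==i]; h=np.percentile(q[:,2],98); t=q[q[:,2]>h-.012]
            print(nm,st[i],"maxz %.3f"%h,"topxy",np.round(t.mean(0),3),"ext",np.round(np.ptp(q[:,:2],axis=0),3))
# mats dark
g=top.max(2); m=((g<70)).astype(np.uint8)
cs,_=cv2.findContours(m[170:250,195:300],cv2.RETR_EXTERNAL,cv2.CHAIN_APPROX_NONE)
for c in cs:
    if cv2.contourArea(c)>150:
        e=cv2.fitEllipse(c); a=e[0][0]+195,e[0][1]+170; print("mat",np.round(a,1),np.round(e[1],1),np.round(onz(kt,*a,.004),4))
```

```text
top [315 163  14  18  63] maxz 0.018 topxy [ 0.722 -0.159  0.014] ext [0.054 0.04 ]
top [324 163  22  20 125] maxz 0.017 topxy [ 0.723 -0.2    0.014] ext [0.062 0.065]
top [169 195  21  22 343] maxz 0.074 topxy [0.605 0.268 0.07 ] ext [0.054 0.052]
top [378 203  20  20 299] maxz 0.068 topxy [ 0.586 -0.346  0.063] ext [0.052 0.051]
top [300 215  24  24 441] maxz 0.070 topxy [ 0.548 -0.125  0.065] ext [0.066 0.068]
top [245 245   9  10  71] maxz 0.057 topxy [0.476 0.058 0.051] ext [0.025 0.023]
top [368 245  25  27 489] maxz 0.023 topxy [ 0.456 -0.326  0.017] ext [0.078 0.07 ]
top [290 251  17  20 260] maxz 0.100 topxy [ 0.444 -0.083  0.096] ext [0.049 0.045]
top [147 255  23  54 600] maxz 0.021 topxy [0.391 0.327 0.015] ext [0.154 0.057]
top [218 258  16  16 203] maxz 0.100 topxy [0.425 0.123 0.097] ext [0.041 0.041]
top [265 259  12  13 122] maxz 0.071 topxy [ 0.431 -0.007  0.066] ext [0.032 0.032]
top [240 290  17  18 155] maxz 0.018 topxy [0.334 0.059 0.014] ext [0.049 0.047]
top [313 290  17  14 134] maxz 0.059 topxy [ 0.342 -0.148  0.053] ext [0.037 0.047]
scene [210 141  22  28 
[... 503 characters left out ...]
xz 0.066 topxy [ 0.433 -0.009  0.062] ext [0.074 0.091]
scene [285 231  30  33 702] maxz 0.072 topxy [ 0.551 -0.129  0.064] ext [0.066 0.068]
scene [241 233  22  39 691] maxz 0.095 topxy [ 0.446 -0.087  0.092] ext [0.048 0.046]
scene [371 279  27  33 690] maxz 0.064 topxy [ 0.587 -0.349  0.06 ] ext [0.054 0.051]
scene [221 287  24  24 384] maxz 0.054 topxy [ 0.344 -0.15   0.049] ext [0.039 0.048]
scene [310 312  41  37 882] maxz 0.019 topxy [ 0.458 -0.328  0.015] ext [0.079 0.069]
mat [279.1 222.5] [21.8 21.9] [ 0.5623 -0.0297  0.004 ]
mat [246.4 218.1] [21.6 22.1] [0.5751 0.0693 0.004 ]
mat [213.7 213.5] [21.6 21.7] [0.5883 0.1686 0.004 ]
mat [251.3 186.4] [21.4 21.4] [0.6743 0.0564 0.004 ]
```

View pics/crop1.png

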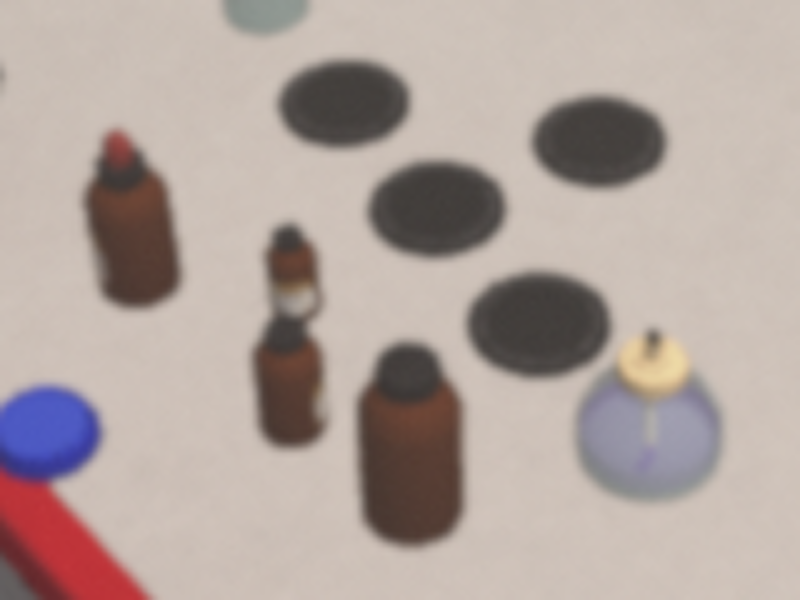

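The crop shows the stain bottle at crop (130,230): red dropper, about 98 mm tall, 41 mm across, standing alone. The middle oil bottle is at crop (290,385), about 67 mm tall and 32 mm across. I'm rejecting the small one at (293,270), 54 mm tall, and the big one at (410,450), 98 mm tall. Next I'll take the arm over the scene for two closer wrist views.

Call:
carry_out:
  deltas:
    - [1,[418,383,-74],[0,0,1.289]]
    - [1,[418,383,-74],[0,0,1.289]]
    - [1,[418,383,-74],[0,0,1.289]]
    - [1,[418,383,-74],[0,0,1.289]]
    - [1,[418,383,-74],[0,0,1.289]]
    - [1,[418,383,-74],[0,0,1.289]]
    - [1,[418,383,-74],[0,0,1.289]]
    - [1,[418,383,-74],[0,0,1.289]]
    - [1,[418,383,-74],[0,0,1.289]]
    - [1,[418,383,-74],[0,0,1.289]]
    - [1,[418,383,-74],[0,0,1.289]]
    - [1,[418,383,-74],[0,0,1.289]]

```text
time_s: 1.35
tcp_pos: [0.5009, 0.0966, 0.3012]
eef_rot: [-180.0, 0.0, -97.6]
contact_force: [0.6, 1.2, 0.1]
gripper_width: 0.0876
gripper_force: 0.0
```

Call:
carry_out:
  deltas:
    - [1,[0,0,0],[0,0,0]]
    - [1,[0,0,0],[0,0,0]]
    - [1,[0,0,0],[0,0,0]]
    - [1,[0,0,0],[0,0,0]]

```text
time_s: 1.75
tcp_pos: [0.4997, 0.1006, 0.3004]
eef_rot: [180.0, -0.0, -97.4]
contact_force: [-0.1, 0.7, 0.1]
gripper_width: 0.088
gripper_force: 0.0
```

Run:
```python
from h import *
s=r.get_state();print(s["time_s"],s["tcp_pos"],s["eef_rot"],s["joints"])
k=K("wrist");im,d=r.capture("wrist");save("w1.png",im);np.save("w1.npy",d);np.save("w1k.npy",np.array(k,dtype=object),allow_pickle=True)
```

```text
1.75 [0.49971404 0.10056681 0.30040629] [ 1.79986716e+02 -2.09057704e-03 -9.74297921e+01] [ 3.34761728e+01  2.37717466e+00 -1.28049315e+01 -7.37585285e-03
 -7.48293030e+01 -4.09040343e+01]
```

View pics/w1.png

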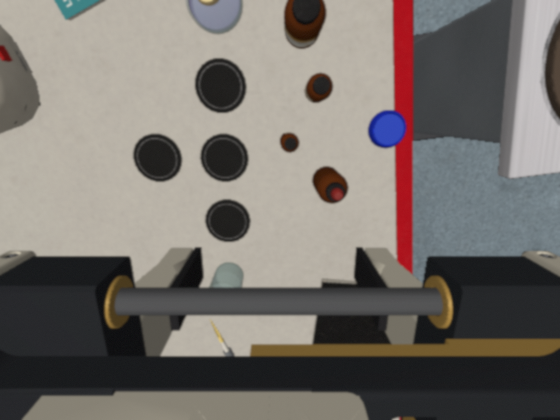

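The first wrist view shows the mats at (157,158), (224,158), (220,85) and (228,220). The stain bottle is at (332,185), the middle oil bottle at (320,87), the small one at (289,142) and the lamp at (215,5). Two more viewpoints follow for triangulation.

Call:
carry_out:
  deltas:
    - [1,[50,0,0],[0,0,0]]
    - [1,[80,0,0],[0,0,0]]
    - [1,[80,0,0],[0,0,0]]
    - [1,[80,0,0],[0,0,0]]
    - [1,[80,0,0],[0,0,0]]
    - [1,[80,0,0],[0,0,0]]

```text
time_s: 2.4
tcp_pos: [0.4898, 0.0214, 0.3005]
eef_rot: [180.0, 0.0, -97.4]
contact_force: [0.5, 0.2, -1.2]
gripper_width: 0.0879
gripper_force: 0.0
```

```bash
cat >> h.py <<'E'
def grab(n):
    k=K("wrist");im,d=r.capture("wrist");save(n+".png",im);np.save(n+".npy",d);np.save(n+"k.npy",np.array(k,dtype=object),allow_pickle=True)
def load(n): return cv2.imread("pics/"+n+".png")[...,::-1],np.load(n+".npy"),tuple(np.load(n+"k.npy",allow_pickle=True))
E
python3 -c "
from h import *
grab('w2')"
```

Call:
carry_out:
  deltas:
    - [1,[50,0,0],[0,0,0]]
    - [1,[100,0,0],[0,0,0]]
    - [1,[150,0,0],[0,0,0]]
    - [1,[200,0,0],[0,0,0]]
    - [1,[200,0,0],[0,0,0]]
    - [1,[200,0,0],[0,0,0]]
    - [1,[200,0,0],[0,0,0]]
    - [1,[200,0,0],[0,0,0]]

```text
time_s: 3.25
tcp_pos: [0.4639, -0.1766, 0.3006]
eef_rot: [-180.0, 0.0, -97.4]
contact_force: [0.1, -0.4, -0.2]
gripper_width: 0.0874
gripper_force: 0.0
```

```bash
python3 -c "
from h import *
grab('w3');print(r.get_state()['tcp_pos'])"
```

```text
[ 0.46390409 -0.17657695  0.30060704]
```

Call:
carry_out:
  deltas:
    - [1,[50,0,0],[0,0,0]]
    - [1,[80,0,0],[0,0,0]]
    - [1,[80,0,0],[0,0,0]]
    - [1,[80,0,0],[0,0,0]]
    - [1,[80,0,0],[0,0,0]]
    - [1,[80,0,0],[0,0,0]]

```text
time_s: 3.9
tcp_pos: [0.4533, -0.2562, 0.3007]
eef_rot: [-180.0, 0.0, -97.4]
contact_force: [0.2, 0.6, 0.4]
gripper_width: 0.0875
gripper_force: 0.0
```

```bash
python3 -c "
from h import *
grab('w4');print(r.get_state()['tcp_pos'])
a=[load('w%d'%i)[0] for i in (2,3,4)]
save('m.png',cv2.resize(np.hstack([x[:270,100:460] for x in a]),(800,200)))
save('m2.png',np.hstack([x[:270,100:460] for x in a[1:]]))"
```

```text
[ 0.45328348 -0.25629382  0.30074692]
```

View pics/m2.png

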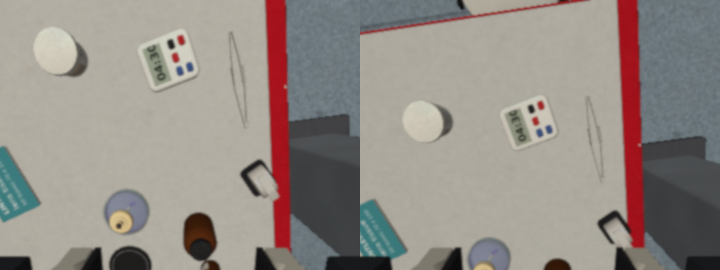

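The two views show the jar lid at (154,52) and (163,121), and the timer at (268,60) and (269,122), in w3 and w4 full-picture pixels. Next step is triangulation.

```bash
cat >> h.py <<'E'
def tri(obs):
    A=np.zeros((3,3));b=np.zeros(3)
    for k,uv in obs:
        o,d=ray(k,*uv);d=d/np.linalg.norm(d);M=np.eye(3)-np.outer(d,d);A+=M;b+=M@o
    p=np.linalg.solve(A,b); return p, max(np.linalg.norm(proj(k,p)-uv) for k,uv in obs)
def blob(m,uv,rad):
    n,l,st,ce=cv2.connectedComponentsWithStats(m.astype(np.uint8))
    c=[i for i in range(1,n) if st[i,4]>15 and np.hypot(*(ce[i]-uv))<rad]
    if not c: return None
    i=max(c,key=lambda i:st[i,4])
    cs,_=cv2.findContours((l==i).astype(np.uint8),cv2.RETR_EXTERNAL,cv2.CHAIN_APPROX_NONE)
    return cv2.convexHull(max(cs,key=cv2.contourArea)),st[i]
E
cat > m.py <<'E'
from h import *
W={i:load("w%d"%i) for i in(1,2,3,4)}
for n,p in dict(left=(.588,.169),mid=(.575,.069),right=(.562,-.030),back=(.674,.056)).items():
    ob=[]
    for i in(1,2):
        im,d,k=W[i]; g=cv2.GaussianBlur(im,(3,3),0).max(2); b=blob(g<100,proj(k,(*p,.004)),12)
        if b is None: continue
        e=cv2.fitEllipse(b[0]); ob.append((k,np.array(e[0]))); sz=e[1]; print(n,i,np.round(e[0],1),np.round(sz,1),np.round(onz(k,*e[0],.004),4))
    if len(ob)>1: q=tri(ob); print("  tri",np.round(q[0],4),round(q[1],2))
def pair(n,p,ids,mask,rad=15):
    ob=[]
    for i in ids:
        im,d,k=W[i]; b=blob(mask(cv2.GaussianBlur(im,(3,3),0).astype(int)),proj(k,p),rad)
        if b is None: print(n,i,"none");continue
        e=cv2.minAreaRect(b[0]) if n=="timer" else cv2.fitEllipse(b[0]); ob.append((k,np.array(e[0]))); print(n,i,np.round(e[0],1),np.round(e[1],1),np.round(onz(k,*e[0],p[2]),4))
        if n=="timer":
            q=np.array([onz(k,*c,.014)[:2] for c in cv2.boxPoints(e)]); print(np.round(q,4)); 
            for j in(0,1): v=q[j+1]-q[j]; print(np.linalg.norm(v),np.degrees(np.arctan2(v[1],v[0]))%180)
    if len(ob)>1: q=tri(ob); print("  tri",np.round(q[0],4),round(q[1],2))
print([W[3][0][80,200],W[3][0][50,154],W[4][0][110,250]])
pair("jar",(.587,-.348,.062),(3,4),lambda a:a.min(2)>193)
pair("timer",(.457,-.327,.016),(3,4),lambda a:a.min(2)>198,20)
pair("red",(.427,.122,.095),(1,2),lambda a:(a[...,0]>110)&(a[...,0]-a[...,1]>60))
pair("cap",(.431,-.008,.066),(1,2),lambda a:(a.max(2)<60)&(a[...,0]-a[...,2]<18))
pair("oilbody",(.431,-.008,.05),(1,2),lambda a:(a.max(2)<120))
E
python3 m.py
```

```text
left 1 [227.4 220.2] [41.1 43.9] [0.5892 0.1685 0.004 ]
left 2 [230.  265.2] [37.6 41.6] [0.589  0.1682 0.004 ]
  tri [0.5895 0.1691 0.0023] 0.03
mid 1 [224.  157.2] [45.6 47.9] [0.5764 0.0698 0.004 ]
mid 2 [227.  208.2] [42.  44.4] [0.5763 0.0695 0.004 ]
  tri [0.5767 0.07   0.0022] 0.01
right 1 [220.   85.1] [49.4 54.3] [ 0.5637 -0.0292  0.004 ]
right 2 [223.4 143.4] [46.3 48.9] [ 0.5636 -0.0294  0.004 ]
  tri [ 0.5639 -0.0293  0.0026] 0.03
back 1 [157.1 157.2] [44.3 49.8] [0.6752 0.0569 0.004 ]
back 2 [163.5 208.2] [41.  45.8] [0.675  0.0566 0.004 ]
  tri [0.6758 0.0571 0.0022] 0.05
[array([179, 174, 163], dtype=uint8), array([210, 204, 187], dtype=uint8), array([180, 175, 162], dtype=uint8)]
jar 3 [161.6  38. ] [11.7 23.6] [ 0.5767 -0.3589  0.062 ]
jar 4 none
timer 3 none
timer 4 none
red 1 [337.  194.1] [8.3 9. ] [0.4284 0.1226 0.095 ]
red 2 [333.6 252.5] [7.5 8.5] [0.4286 0.122  0.095 ]
  tri [0.4282 0.1232 0.0928] 0.08
cap 1 [321.1  85. ] [14.8 16.5] [ 0.4329 -0.0069  0.066 ]
cap 2 [318.9 152. ] [14.1 14.5] [ 0.4327 -0.0071  0.066 ]
  tri [ 0.4327 -0.007   0.0651] 0.08
oilbody 1 [318.5  87.5] [25.3 30.4] [ 0.4341 -0.0055  0.05  ]
oilbody 2 [316.6 149.7] [24.  26.1] [ 0.4336 -0.0084  0.05  ]
  tri [ 0.432  -0.0065  0.0347] 0.07
```

```bash
python3 - <<'E'
s=open("m.py").read().split("print([W[3]")[0].split("for n,p in dict")
body="def pair"+s[1].split("def pair")[1]
open("m2.py","w").write(s[0]+body+'''
for th in (172,176,180):
  print("th",th)
  pair("jar",(.587,-.348,.062),(3,4),lambda a:a.min(2)>th)
  pair("timer",(.457,-.327,.016),(3,4),lambda a:a.min(2)>th,20)
''')
E
python3 m2.py
```

```text
th 172
jar 3 [153.9  49.3] [40.9 47.2] [ 0.5884 -0.3485  0.062 ]
jar 4 [161.6 120.6] [36.5 40.8] [ 0.5885 -0.3484  0.062 ]
  tri [ 0.5883 -0.3484  0.0624] 0.01
timer 3 [267.8  58.4] [48.7 52.6] [ 0.4573 -0.3292  0.016 ]
[[ 0.4983 -0.3511]
 [ 0.4315 -0.364 ]
 [ 0.4153 -0.3074]
 [ 0.4846 -0.293 ]]
0.06798232897323349 10.961513010796978
0.05889703273171551 105.96376943801967
timer 4 [268.3 121.7] [42.6 47.5] [ 0.4572 -0.329   0.016 ]
[[ 0.4966 -0.3492]
 [ 0.4325 -0.3636]
 [ 0.4171 -0.3084]
 [ 0.4834 -0.2924]]
0.06568286056253725 12.74796757203896
0.057357949243059356 105.52585423680067
  tri [ 0.4572 -0.329   0.0168] 0.04
th 176
jar 3 [154.1  49.3] [40.  46.3] [ 0.5883 -0.3485  0.062 ]
jar 4 [161.  119.4] [36.2 36.9] [ 0.589  -0.3498  0.062 ]
  tri [ 0.5907 -0.3499  0.0561] 0.38
timer 3 [267.8  58.4] [47.9 51.8] [ 0.4573 -0.3292  0.016 ]
[[ 0.4977 -0.3508]
 [ 0.4319 -0.3635]
 [ 0.4159 -0.3079]
 [ 0.4843 -0.2936]]
0.06709266929522238 10.967097714016404
0.05790443058684229 105.94593006690677
timer 4 [261.5 115.5] [41.2 45.7] [ 0.4656 -0.3384  0.016 ]
[[ 0.5038 -0.3174]
 [ 0.4828 -0.3751]
 [ 0.4289 -0.3587]
 [ 0.4478 -0.2999]]
0.06135733385326081 69.92776096843897
0.05632170663626678 163.06206186037653
  tri [ 0.4627 -0.3372 -0.0245] 3.6
th 180
jar 3 [154.1  48.9] [39.1 45. ] [ 0.5881 -0.3489  0.062 ]
jar 4 [160.1 116.1] [27.7 35.3] [ 0.5891 -0.3539  0.062 ]
  tri [ 0.5975 -0.3549  0.0369] 0.68
timer 3 [267.9  58.3] [47.4 50.7] [ 0.4572 -0.3293  0.016 ]
[[ 0.4966 -0.351 ]
 [ 0.4321 -0.363 ]
 [ 0.4168 -0.3077]
 [ 0.4837 -0.2943]]
0.06559002061328494 10.591679651644398
0.057377087496403974 105.4724044062563
timer 4 [275.9 114.4] [40.2 30.5] [ 0.4454 -0.3373  0.016 ]
[[ 0.4773 -0.3516]
 [ 0.44   -0.3698]
 [ 0.413  -0.3228]
 [ 0.451  -0.3032]]
0.04148303198029954 26.06819188730617
0.05416026198374672 119.84436316870331
  tri [ 0.4517 -0.3373 -0.0326] 4.06
```

Every point checks out: the mats triangulate at z≈0.002–0.003, the jar lid at 0.062, the timer at 0.017 and the oil cap at 0.065. Going for the jar first.

Call:
carry_out:
  deltas:
    - [1,[37,-73,60],[0,0,0]]
    - [1,[74,-146,120],[0,0,0]]
    - [1,[74,-146,150],[0,0,0]]
    - [1,[74,-146,150],[0,0,0]]
    - [1,[74,-146,150],[0,0,0]]
    - [1,[74,-146,180],[0,0,0]]
    - [1,[74,-146,210],[0,0,0]]
    - [1,[74,-146,240],[0,0,0]]
    - [1,[74,-146,266],[0,0,0]]
    - [1,[74,-146,266],[0,0,0]]
    - [1,[74,-146,266],[0,0,0]]
    - [1,[74,-146,266],[0,0,0]]

```text
time_s: 5.15
tcp_pos: [0.5895, -0.3498, 0.0365]
eef_rot: [-179.8, -0.0, -97.5]
contact_force: [-0.4, -1.5, 1.4]
gripper_width: 0.0871
gripper_force: 0.0
```

Call:
carry_out:
  deltas:
    - [0,[0,0,0],[0,0,0]]
    - [0,[0,0,0],[0,0,0]]
    - [0,[0,0,0],[0,0,0]]
    - [0,[0,0,0],[0,0,0]]
    - [0,[0,0,0],[0,0,0]]
    - [0,[0,0,0],[0,0,0]]
    - [0,[0,0,0],[0,0,0]]
    - [0,[0,0,0],[0,0,0]]
  squeeze: 15

```text
time_s: 5.95
tcp_pos: [0.5881, -0.3497, 0.0347]
eef_rot: [180.0, -0.0, -97.5]
contact_force: [-1.2, 0.4, 2.7]
gripper_width: 0.0515
gripper_force: 15.0
```

Call:
carry_out:
  deltas:
    - [0,[0,0,-30],[0,0,0]]
    - [0,[0,0,-70],[0,0,0]]
    - [0,[0,0,-110],[0,0,0]]
    - [0,[-20,4,-140],[0,0,0]]
    - [0,[-60,12,-150],[0,0,0]]
    - [0,[-105,22,-150],[0,0,0]]
    - [0,[-150,31,-150],[0,0,0]]
    - [0,[-195,41,-150],[0,0,0]]
    - [0,[-240,50,-150],[0,0,0]]
    - [0,[-285,60,-150],[0,0,0]]
    - [0,[-313,66,-150],[0,0,0]]
    - [0,[-313,66,-150],[0,0,0]]

```text
time_s: 7.15
tcp_pos: [0.5633, -0.0275, 0.1847]
eef_rot: [-180.0, 0.0, -97.3]
contact_force: [0.2, -0.5, -0.6]
gripper_width: 0.0517
gripper_force: 15.0
```

Call:
carry_out:
  deltas:
    - [0,[0,0,0],[0,0,0]]
    - [0,[0,0,0],[0,0,0]]
    - [0,[0,0,0],[0,0,0]]

```text
time_s: 7.45
tcp_pos: [0.5635, -0.0316, 0.1844]
eef_rot: [180.0, -0.0, -97.6]
contact_force: [-0.2, -0.8, -0.4]
gripper_width: 0.0514
gripper_force: 15.0
```

Call:
carry_out:
  deltas:
    - [0,[-1,0,30],[0,0,0]]
    - [0,[-1,0,65],[0,0,0]]
    - [0,[-1,0,100],[0,0,0]]
    - [0,[-1,0,125],[0,0,0]]
    - [0,[-1,0,138],[0,0,0]]
    - [0,[-1,0,142],[0,0,0]]
    - [0,[-1,0,144],[0,0,0]]
    - [0,[-1,0,145],[0,0,0]]
    - [0,[-1,0,145],[0,0,0]]
    - [0,[-1,0,145],[0,0,0]]

```text
time_s: 8.45
tcp_pos: [0.5642, -0.0295, 0.0405]
eef_rot: [-179.9, 0.0, -97.5]
contact_force: [-0.6, -0.5, -0.1]
gripper_width: 0.0518
gripper_force: 15.0
```

Call:
carry_out:
  deltas:
    - [0,[0,0,1],[0,0,0]]
    - [0,[0,0,1],[0,0,0]]

```text
time_s: 8.65
tcp_pos: [0.5638, -0.0296, 0.0388]
eef_rot: [-180.0, 0.0, -97.5]
contact_force: [0.3, -0.9, -0.4]
gripper_width: 0.0513
gripper_force: 15.0
```

Call:
carry_out:
  deltas:
    - [1,[0,0,0],[0,0,0]]
    - [1,[0,0,0],[0,0,0]]
    - [1,[0,0,0],[0,0,0]]
    - [1,[0,0,0],[0,0,0]]
    - [1,[0,0,0],[0,0,0]]
    - [1,[0,0,-30],[0,0,0]]
    - [1,[0,0,-70],[0,0,0]]
    - [1,[0,0,-120],[0,0,0]]
    - [1,[0,0,-160],[0,0,0]]
    - [1,[0,0,-160],[0,0,0]]
    - [1,[0,0,-160],[0,0,0]]

```text
time_s: 9.75
tcp_pos: [0.5641, -0.0294, 0.1998]
eef_rot: [-179.9, 0.1, -97.5]
contact_force: [0.3, -0.2, -1.4]
gripper_width: 0.0875
gripper_force: 0.0
```

Call:
carry_out:
  deltas:
    - [1,[-33,38,0],[0,0,0]]
    - [1,[-66,77,0],[0,0,0]]
    - [1,[-100,116,0],[0,0,0]]
    - [1,[-133,154,0],[0,0,0]]
    - [1,[-133,154,0],[0,0,0]]
    - [1,[-133,154,0],[0,0,0]]
    - [1,[-133,154,0],[0,0,0]]

```text
time_s: 10.45
tcp_pos: [0.4284, 0.1219, 0.198]
eef_rot: [180.0, -0.1, -97.5]
contact_force: [-0.1, 1.4, -0.6]
gripper_width: 0.0874
gripper_force: 0.0
```

Run:
```python
from h import *
grab("w5"); k=K("top");im,d=r.capture("top");save("t1.png",im)
s=r.get_state();print(s["tcp_pos"],s["eef_rot"])
w=load("w5")[0]; save("v5.png",np.hstack([w[:,60:480],cv2.resize(im[150:290,200:330],None,fx=3,fy=3)])[:, :800])
```

```text
[0.42879476 0.12137846 0.1979943 ] [ 1.79952759e+02 -5.88404217e-02 -9.76056347e+01]
```

View pics/v5.png

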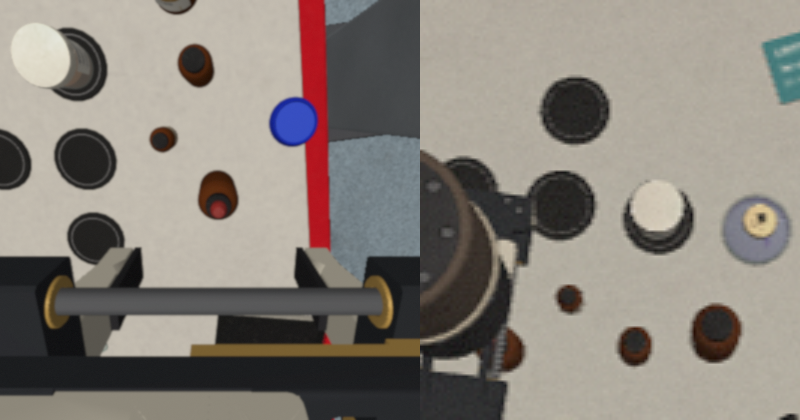

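The jar stands upright on the right mat, lid at about (102,57) in the wrist view. The stain bottle at crop (217,195) lines up with the finger centre. Going down.

Call:
carry_out:
  deltas:
    - [1,[-1,0,40],[0,0,0]]
    - [1,[-1,0,80],[0,0,0]]
    - [1,[-1,0,115],[0,0,0]]
    - [1,[-1,0,140],[0,0,0]]
    - [1,[-1,0,159],[0,0,0]]
    - [1,[-1,0,159],[0,0,0]]
    - [1,[-1,0,159],[0,0,0]]

```text
time_s: 11.25
tcp_pos: [0.4289, 0.1224, 0.0395]
eef_rot: [180.0, -0.1, -97.6]
contact_force: [-0.7, 0.9, 0.2]
gripper_width: 0.0876
gripper_force: 0.0
```

Call:
carry_out:
  deltas:
    - [0,[0,0,0],[0,0,0]]
    - [0,[0,0,0],[0,0,0]]
    - [0,[0,0,0],[0,0,0]]
    - [0,[0,0,0],[0,0,0]]
    - [0,[0,0,0],[0,0,0]]
    - [0,[0,0,0],[0,0,0]]
    - [0,[0,0,0],[0,0,0]]
    - [0,[0,0,0],[0,0,0]]
    - [0,[0,0,0],[0,0,0]]

```text
time_s: 12.15
tcp_pos: [0.4286, 0.1234, 0.0396]
eef_rot: [-180.0, 0.0, -97.5]
contact_force: [-0.3, 0.6, 2.3]
gripper_width: 0.0412
gripper_force: 15.0
```

Run:
```python
from h import *
im,d,k=load("w5")
a=cv2.GaussianBlur(im,(3,3),0).astype(int)
b=blob(a.min(2)>172,proj(k,(.564,-.030,.066)),15); e=cv2.fitEllipse(b[0]); print(e,onz(k,*e[0],.066))
s=r.get_state();print(s["tcp_pos"],s["eef_rot"])
```

```text
Traceback (most recent call last):
TypeError: 'NoneType' object is not subscriptable
```

Call:
carry_out:
  deltas:
    - [0,[0,0,-30],[0,0,0]]
    - [0,[0,0,-70],[0,0,0]]
    - [0,[0,0,-110],[0,0,0]]
    - [0,[-16,-38,-110],[0,0,0]]
    - [0,[-33,-77,-110],[0,0,0]]
    - [0,[-49,-115,-110],[0,0,0]]
    - [0,[-66,-153,-110],[0,0,0]]
    - [0,[-66,-153,-110],[0,0,0]]
    - [0,[-66,-153,-110],[0,0,0]]
    - [0,[-66,-153,-110],[0,0,0]]
    - [0,[-66,-153,-110],[0,0,0]]

```text
time_s: 13.25
tcp_pos: [0.588, 0.1685, 0.1498]
eef_rot: [180.0, 0.0, -97.5]
contact_force: [-0.4, 0.2, -1.3]
gripper_width: 0.0407
gripper_force: 15.0
```

Run:
```python
from h import *
grab("w6"); s=r.get_state();print(s["tcp_pos"],s["eef_rot"])
im,d,k=load("w6")
print(proj(k,(.564,-.030,.066)))
a=cv2.GaussianBlur(im,(3,3),0).astype(int)
for n in("w5","w6"):
  im,d,k=load(n);a=cv2.GaussianBlur(im,(3,3),0).astype(int)
  for t in(170,175,180,185,190):
    b=blob(a.min(2)>t,proj(k,(.564,-.030,.066)),25)
    if b: e=cv2.fitEllipse(b[0]); print(n,t,np.round(e[0],1),np.round(e[1],1),np.round(onz(k,*e[0],.066),4))
```

```text
[0.58810689 0.16862731 0.14997826] [-1.79988503e+02  1.62599004e-02 -9.74855966e+01]
[273.89902329 -78.0810587 ]
w5 175 [95.5 55.4] [64.3 69.5] [ 0.5674 -0.0277  0.066 ]
w5 180 [99. 54.] [55.6 66.9] [ 0.5641 -0.0284  0.066 ]
w5 185 [99.2 54. ] [54.8 65.9] [ 0.564  -0.0284  0.066 ]
w5 190 [99.3 53.9] [54.  65.1] [ 0.5638 -0.0284  0.066 ]
```

The jar sits within 1 mm of its mat centre. Lowering the stain bottle.

Call:
carry_out:
  deltas:
    - [0,[0,-1,30],[0,0,0]]
    - [0,[0,-1,60],[0,0,0]]
    - [0,[0,-1,85],[0,0,0]]
    - [0,[0,-1,97],[0,0,0]]
    - [0,[0,-1,102],[0,0,0]]
    - [0,[0,-1,104],[0,0,0]]
    - [0,[0,-1,106],[0,0,0]]
    - [0,[0,-1,106],[0,0,0]]
    - [0,[0,-1,106],[0,0,0]]

```text
time_s: 14.2
tcp_pos: [0.5902, 0.1688, 0.0444]
eef_rot: [-179.9, 0.0, -97.5]
contact_force: [0.3, 0.6, -1.2]
gripper_width: 0.0408
gripper_force: 15.0
```

Run:
```python
from h import *
print(np.array([np.r_[(s:=r.get_state())["tcp_pos"],s["contact_force"]] for _ in range(3)]).round(4))
```

```text
[[ 0.5902  0.1688  0.0444  0.2819  0.5752 -1.2194]
 [ 0.5902  0.1688  0.0444  0.2819  0.5752 -1.2194]
 [ 0.5902  0.1688  0.0444  0.2819  0.5752 -1.2194]]
```

Call:
carry_out:
  deltas:
    - [0,[0,1,1],[0,0,0]]
    - [0,[0,1,1],[0,0,0]]

```text
time_s: 14.4
tcp_pos: [0.5897, 0.1691, 0.0437]
eef_rot: [-179.9, 0.1, -97.5]
contact_force: [0.9, -0.7, 4.0]
gripper_width: 0.041
gripper_force: 15.0
```

Call:
carry_out:
  deltas:
    - [1,[0,0,0],[0,0,0]]
    - [1,[0,0,0],[0,0,0]]
    - [1,[0,0,0],[0,0,0]]
    - [1,[0,0,0],[0,0,0]]
    - [1,[0,0,0],[0,0,0]]
    - [1,[0,0,-30],[0,0,0]]
    - [1,[0,0,-70],[0,0,0]]
    - [1,[0,0,-120],[0,0,0]]
    - [1,[0,0,-160],[0,0,0]]
    - [1,[0,0,-160],[0,0,0]]
    - [1,[0,0,-160],[0,0,0]]

```text
time_s: 15.5
tcp_pos: [0.5891, 0.1691, 0.2039]
eef_rot: [-179.9, 0.1, -97.5]
contact_force: [-0.4, -0.5, -1.6]
gripper_width: 0.0875
gripper_force: 0.0
```

Call:
carry_out:
  deltas:
    - [1,[50,6,0],[0,0,0.12]]
    - [1,[511,66,30],[0,0,1.2]]
    - [1,[511,66,30],[0,0,1.2]]
    - [1,[511,66,30],[0,0,1.2]]
    - [1,[511,66,30],[0,0,1.2]]
    - [1,[511,66,30],[0,0,1.2]]
    - [1,[511,66,30],[0,0,1.2]]
    - [1,[511,66,30],[0,0,1.2]]
    - [1,[511,66,30],[0,0,1.2]]
    - [1,[511,66,30],[0,0,1.2]]
    - [1,[511,66,30],[0,0,1.2]]
    - [1,[511,66,30],[0,0,1.2]]

```text
time_s: 16.7
tcp_pos: [0.4546, -0.331, 0.1704]
eef_rot: [179.9, -0.2, -166.5]
contact_force: [0.1, 0.1, -1.1]
gripper_width: 0.0877
gripper_force: 0.0
```

Call:
carry_out:
  deltas:
    - [1,[0,0,0],[0,0,0]]
    - [1,[0,0,0],[0,0,0]]
    - [1,[0,0,0],[0,0,0]]
    - [1,[0,0,0],[0,0,0]]

```text
time_s: 17.1
tcp_pos: [0.4571, -0.3284, 0.1727]
eef_rot: [-180.0, 0.0, -166.2]
contact_force: [0.4, -0.7, 0.3]
gripper_width: 0.0875
gripper_force: 0.0
```

Run:
```python
from h import *
s=r.get_state();print(s["time_s"],s["tcp_pos"],s["eef_rot"],s["joints"])
grab("w7"); im,d,k=load("w7"); c=proj(k,(.457,-.329,.016));print(c)
cv2.imwrite("pics/w7v.png",im[...,::-1])
a=cv2.GaussianBlur(im,(3,3),0).astype(int)
for t in(172,178,184):
    b=blob(a.min(2)>t,c,25)
    if not b: continue
    hull=np.array([onz(k,*p,.015)[:2]*1000 for p in b[0][:,0].astype(float)],np.float32)
    print(t,cv2.minAreaRect(hull))
```

```text
17.1 [ 0.45709577 -0.32835597  0.17268446] [-1.79996748e+02  1.69653756e-02 -1.66173973e+02] [-1.57706048e+01  1.24511115e+01 -1.80792659e+01 -6.44624491e-03
 -5.94532650e+01 -6.04000935e+01]
[277.49217586 194.40840941]
```

View pics/w7v.png

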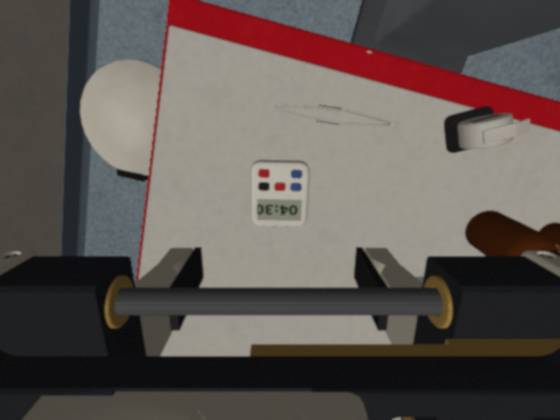

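The timer is at (280,193), 251–308 by 160–226 px, and square to the fingers. Refining its centre, then the grasp.

Run:
```python
from h import *
im,d,k=load("w7")
a=cv2.GaussianBlur(im,(3,3),0).astype(int).min(2)
print(a[193,235:262],a[193,298:325],a[150:168,280],a[218:236,280])
P=onz(k,279.7,193.2,.016);print(P)
for t in(186,190,196,202):
    b=blob(a>t,(280,193),25)
    if b:
        h=np.array([onz(k,*p,.015)[:2]*1000 for p in b[0][:,0].astype(float)],np.float32);print(t,cv2.minAreaRect(h))
```

```text
[140 140 140 141 142 142 142 142 142 142 142 142 141 141 140 142 150 159
 164 164 163 163 163 163 162 162 162] [159 160 162 162 162 162 160 154 145 136 132 135 140 141 142 142 142 142
 142 142 142 143 143 143 143 143 142] [142 142 142 142 142 141 141 140 137 127 111 105 118 137 150 157 160 161] [113 121 135 149 156 157 156 152 147 143 142 142 142 142 142 142 142 142]
[ 0.45513726 -0.32702335  0.016     ]
```

Run:
```python
from h import *
im,d,k=load("w7")
a=cv2.GaussianBlur(im,(3,3),0).astype(int).min(2)
for t in(147,150,153):
    b=blob(a>t,(280,193),25)
    if b:
        h=np.array([onz(k,*p,.015)[:2]*1000 for p in b[0][:,0].astype(float)],np.float32);print(t,cv2.minAreaRect(h),b[1])
```

```text
147 ((458.4949951171875, -327.7859191894531), (69.28994750976562, 58.69270706176758), 12.318683624267578) [ 251  164   56   63 1717]
150 ((458.1475830078125, -327.58123779296875), (67.8876953125, 58.30807876586914), 13.60399341583252) [ 251  164   56   62 1521]
153 ((458.03106689453125, -327.7484130859375), (67.17285919189453, 57.089447021484375), 12.100065231323242) [ 252  164   55   62 1359]
```

Call:
carry_out:
  deltas:
    - [1,[0,0,40],[0,0,0]]
    - [1,[0,0,80],[0,0,0]]
    - [1,[0,0,120],[0,0,0]]
    - [1,[0,0,145],[0,0,0]]
    - [1,[0,0,160],[0,0,0]]
    - [1,[0,0,166],[0,0,0]]
    - [1,[0,0,169],[0,0,0]]
    - [1,[0,0,169],[0,0,0]]
    - [1,[0,0,169],[0,0,0]]

```text
time_s: 18.05
tcp_pos: [0.4574, -0.3294, 0.0046]
eef_rot: [-179.9, 0.1, -166.2]
contact_force: [0.3, 0.3, 0.4]
gripper_width: 0.0874
gripper_force: 0.0
```

Call:
carry_out:
  deltas:
    - [0,[0,0,0],[0,0,0]]
    - [0,[0,0,0],[0,0,0]]
    - [0,[0,0,0],[0,0,0]]
    - [0,[0,0,0],[0,0,0]]
    - [0,[0,0,0],[0,0,0]]
    - [0,[0,0,0],[0,0,0]]
    - [0,[0,0,0],[0,0,0]]

```text
time_s: 18.75
tcp_pos: [0.4566, -0.3292, 0.0038]
eef_rot: [-180.0, -0.0, -166.3]
contact_force: [-1.3, 2.0, 5.8]
gripper_width: 0.0617
gripper_force: 15.0
```

Call:
carry_out:
  deltas:
    - [0,[0,0,-30],[0,0,0]]
    - [0,[0,0,-75],[0,0,0]]
    - [0,[0,0,-120],[0,0,0]]
    - [0,[-10,18,-150],[0,0,-0.06]]
    - [0,[-30,52,-160],[0,0,-0.18]]
    - [0,[-52,88,-160],[0,0,-0.3]]
    - [0,[-73,124,-160],[0,0,-0.42]]
    - [0,[-94,160,-160],[0,0,-0.54]]
    - [0,[-115,196,-160],[0,0,-0.66]]
    - [0,[-136,232,-160],[0,0,-0.78]]
    - [0,[-157,268,-160],[0,0,-0.9]]
    - [0,[-178,304,-160],[0,0,-1.02]]

```text
time_s: 19.95
tcp_pos: [0.5574, 0.0101, 0.1633]
eef_rot: [180.0, -0.0, -107.5]
contact_force: [0.7, -0.2, -0.7]
gripper_width: 0.0622
gripper_force: 15.0
```

Call:
carry_out:
  deltas:
    - [0,[0,0,0],[0,0,0]]
    - [0,[0,0,0],[0,0,0]]

```text
time_s: 20.15
tcp_pos: [0.5572, 0.0093, 0.1629]
eef_rot: [179.9, -0.0, -107.7]
contact_force: [0.2, -0.5, -0.9]
gripper_width: 0.0617
gripper_force: 15.0
```

```bash
cat >> h.py <<'E'
def to(x,y,z,yaw):
    s=r.get_state(); R0=R.from_euler("xyz",s["eef_rot"],degrees=True); R1=R.from_euler("xyz",[180,0,yaw],degrees=True)
    print(s["time_s"],np.round(s["tcp_pos"],4),np.round(s["eef_rot"],1),"->",np.round(R0.inv().apply(np.array([x,y,z])-s["tcp_pos"])*1000,1),np.round((R0.inv()*R1).as_rotvec(),3))
E
python3 -c "
from h import *
to(.5764,.0697,.164,-97.4)"
```

```text
20.15 [0.5572 0.0093 0.1629] [ 179.9   -0.  -107.7] -> [-63.4   0.1  -1.1] [ 0.001 -0.    -0.181]
```

Call:
carry_out:
  deltas:
    - [0,[-32,0,0],[0,0,-0.09]]
    - [0,[-63,0,0],[0,0,-0.181]]
    - [0,[-63,0,0],[0,0,-0.181]]
    - [0,[-63,0,0],[0,0,-0.181]]
    - [0,[-63,0,0],[0,0,-0.181]]

```text
time_s: 20.65
tcp_pos: [0.5761, 0.0671, 0.1633]
eef_rot: [180.0, -0.0, -97.6]
contact_force: [-0.9, 0.5, -1.2]
gripper_width: 0.0616
gripper_force: 15.0
```

```bash
python3 -c "
from h import *
to(.5764,.0697,.008,-97.4); grab('w8')"
```

```text
20.65 [0.5761 0.0671 0.1633] [180.   -0.  -97.6] -> [-2.700e+00 -1.000e-01  1.553e+02] [ 0.001 -0.    -0.003]
```

View pics/w8.png

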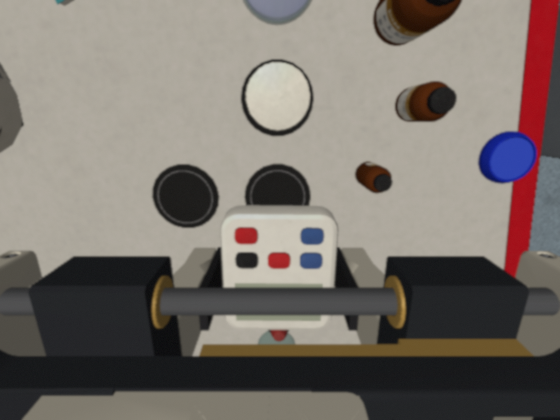

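The timer is held square and level, edges at rows about 208 and 327 and columns about 222 and 337. The jar is centred on its mat at (277,97).

```bash
python3 -c "
from h import *
k=load('w8')[2]
for p in((279.5,208.5),(279.5,326.5)):print(onz(k,*p,.1745))
print(K('wrist')[3]-k[3])
to(.5764,.0697,.008,-97.4)"
```

```text
[0.56997559 0.0318782  0.1745    ]
[0.57928099 0.10278309 0.1745    ]
[[-8.24119789e-06 -6.08875795e-05 -2.56172376e-04  1.34503896e-04]
 [-1.38853218e-04 -1.96959106e-05  1.20741950e-04  3.01158610e-05]
 [ 2.40038890e-04  8.99106369e-05  3.76021920e-05 -1.96184891e-05]
 [ 0.00000000e+00  0.00000000e+00  0.00000000e+00  0.00000000e+00]]
20.7 [0.5762 0.0671 0.1635] [180.   -0.  -97.6] -> [ -2.7   0.  155.5] [ 0.    -0.    -0.003]
```

Call:
carry_out:
  deltas:
    - [0,[-1,0,30],[0,0,0]]
    - [0,[-2,0,70],[0,0,0]]
    - [0,[-2.6,0,110],[0,0,0]]
    - [0,[-2.6,0,135],[0,0,0]]
    - [0,[-2.6,0,147],[0,0,0]]
    - [0,[-2.6,0,151],[0,0,0]]
    - [0,[-2.6,0,153],[0,0,0]]
    - [0,[-2.6,0,155],[0,0,0]]
    - [0,[-2.6,0,155],[0,0,0]]
    - [0,[-2.6,0,155],[0,0,0]]

```text
time_s: 21.7
tcp_pos: [0.5775, 0.0711, 0.0095]
eef_rot: [-179.9, 0.0, -97.4]
contact_force: [0.8, -0.1, -0.7]
gripper_width: 0.0619
gripper_force: 15.0
```

```bash
python3 -c "
from h import *
to(.5764,.0697,.0078,-97.4);print(r.get_state()['contact_force'])"
```

```text
21.7 [0.5775 0.0711 0.0095] [-179.9    0.   -97.4] -> [1.6 0.9 1.7] [-0.001  0.001 -0.001]
[ 0.78606544 -0.06649063 -0.71528289]
```

Call:
carry_out:
  deltas:
    - [0,[1,1,1.5],[0,0,0]]
    - [0,[1,1,1.5],[0,0,0]]
    - [0,[1,1,1.5],[0,0,0]]

```text
time_s: 22.0
tcp_pos: [0.5764, 0.0703, 0.0077]
eef_rot: [-179.9, 0.0, -97.4]
contact_force: [-0.7, 0.3, 5.1]
gripper_width: 0.062
gripper_force: 15.0
```

Call:
carry_out:
  deltas:
    - [1,[0,0,0],[0,0,0]]
    - [1,[0,0,0],[0,0,0]]
    - [1,[0,0,0],[0,0,0]]
    - [1,[0,0,0],[0,0,0]]
    - [1,[0,0,-10],[0,0,0]]
    - [1,[0,0,-40],[0,0,0]]
    - [1,[0,0,-80],[0,0,0]]
    - [1,[0,0,-120],[0,0,0]]
    - [1,[0,0,-150],[0,0,0]]
    - [1,[0,0,-150],[0,0,0]]
    - [1,[0,0,-150],[0,0,0]]

```text
time_s: 23.1
tcp_pos: [0.576, 0.0702, 0.1584]
eef_rot: [-179.9, 0.1, -97.5]
contact_force: [-0.5, -0.1, -0.9]
gripper_width: 0.0875
gripper_force: 0.0
```

```bash
python3 -c "
from h import *
to(.4328,-.007,.15,-97.4)"
```

```text
23.1 [0.576  0.0702 0.1584] [-1.799e+02  1.000e-01 -9.750e+01] -> [ 95.1 132.    8. ] [-0.002  0.002 -0.001]
```

Call:
carry_out:
  deltas:
    - [1,[24,33,0],[0,0,0]]
    - [1,[48,66,0],[0,0,0]]
    - [1,[72,99,0],[0,0,0]]
    - [1,[95,132,0],[0,0,0]]
    - [1,[95,132,0],[0,0,0]]
    - [1,[95,132,0],[0,0,0]]
    - [1,[95,132,0],[0,0,0]]

```text
time_s: 23.8
tcp_pos: [0.433, -0.0069, 0.1568]
eef_rot: [180.0, -0.0, -97.4]
contact_force: [-0.0, -0.1, 0.3]
gripper_width: 0.0875
gripper_force: 0.0
```

```bash
python3 -c "
from h import *
to(.4328,-.007,.022,-97.4)
im,d=r.capture('top');save('t2.png',im)
im2,d=r.capture('scene');save('s2.png',im2)
save('v9.png',np.hstack([cv2.resize(im[150:290,180:330],None,fx=2.6,fy=2.6),cv2.resize(im2[140:280,170:320],None,fx=2.6,fy=2.6)]))
"
```

```text
23.8 [ 0.433  -0.0069  0.1568] [180.   -0.  -97.4] -> [1.000e-01 1.000e-01 1.348e+02] [ 0.    -0.    -0.001]
```

View pics/v9.png

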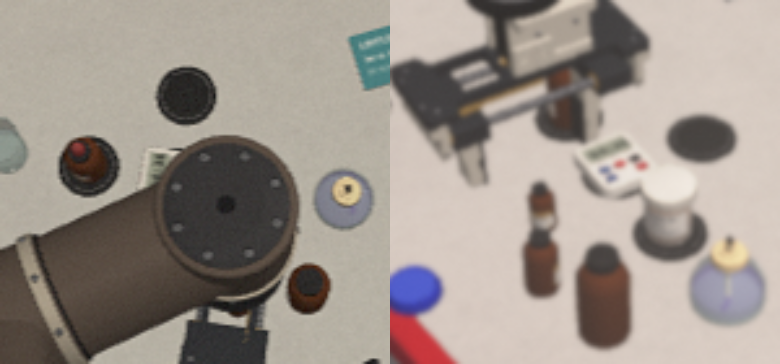

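The stain bottle stands on the left mat, the timer lies flat on the middle one and the jar is on the right one. The gripper is over the middle oil bottle.

Call:
carry_out:
  deltas:
    - [1,[0,0,35],[0,0,0]]
    - [1,[0,0,70],[0,0,0]]
    - [1,[0,0,100],[0,0,0]]
    - [1,[0,0,122],[0,0,0]]
    - [1,[0,0,135],[0,0,0]]
    - [1,[0,0,135],[0,0,0]]
    - [1,[0,0,135],[0,0,0]]

```text
time_s: 24.6
tcp_pos: [0.4329, -0.0069, 0.0218]
eef_rot: [179.9, -0.1, -97.4]
contact_force: [0.6, 0.6, 0.7]
gripper_width: 0.0873
gripper_force: 0.0
```

Call:
carry_out:
  deltas:
    - [0,[0,0,0],[0,0,0]]
    - [0,[0,0,0],[0,0,0]]
    - [0,[0,0,0],[0,0,0]]
    - [0,[0,0,0],[0,0,0]]
    - [0,[0,0,0],[0,0,0]]
    - [0,[0,0,0],[0,0,0]]
    - [0,[0,0,0],[0,0,0]]
    - [0,[0,0,0],[0,0,0]]
    - [0,[0,0,0],[0,0,0]]
    - [0,[0,0,0],[0,0,0]]

```text
time_s: 25.6
tcp_pos: [0.4326, -0.0071, 0.022]
eef_rot: [180.0, -0.0, -97.4]
contact_force: [0.1, -0.1, -0.5]
gripper_width: 0.0322
gripper_force: 15.0
```

```bash
python3 -c "
from h import *
to(.6752,.0568,.16,-97.4)"
```

```text
25.6 [ 0.4326 -0.0071  0.022 ] [180.   -0.  -97.4] -> [ -94.8 -232.3 -138. ] [ 0.    -0.    -0.001]
```

Call:
carry_out:
  deltas:
    - [0,[0,0,-30],[0,0,0]]
    - [0,[0,0,-75],[0,0,0]]
    - [0,[0,0,-115],[0,0,0]]
    - [0,[-8,-20,-138],[0,0,0]]
    - [0,[-24,-58,-138],[0,0,0]]
    - [0,[-42,-102,-138],[0,0,0]]
    - [0,[-60,-146,-138],[0,0,0]]
    - [0,[-78,-190,-138],[0,0,0]]
    - [0,[-95,-232,-138],[0,0,0]]
    - [0,[-95,-232,-138],[0,0,0]]
    - [0,[-95,-232,-138],[0,0,0]]
    - [0,[-95,-232,-138],[0,0,0]]

```text
time_s: 26.8
tcp_pos: [0.6741, 0.0568, 0.1596]
eef_rot: [179.9, -0.0, -97.5]
contact_force: [-0.4, 0.5, 0.1]
gripper_width: 0.0322
gripper_force: 15.0
```

```bash
python3 -c "
from h import *
to(.6752,.0568,.026,-97.4)"
```

```text
26.8 [0.6741 0.0568 0.1596] [179.9  -0.  -97.5] -> [ -0.2  -1.2 133.6] [ 0.001 -0.    -0.001]
```

Call:
carry_out:
  deltas:
    - [0,[0,-1,30],[0,0,0]]
    - [0,[0,-1,70],[0,0,0]]
    - [0,[0,-1,105],[0,0,0]]
    - [0,[0,-1,122],[0,0,0]]
    - [0,[0,-1,129],[0,0,0]]
    - [0,[0,-1,131],[0,0,0]]
    - [0,[0,-1,133],[0,0,0]]
    - [0,[0,-1,133],[0,0,0]]
    - [0,[0,-1,133],[0,0,0]]
    - [0,[0,-1,133],[0,0,0]]

```text
time_s: 27.8
tcp_pos: [0.6764, 0.0571, 0.0279]
eef_rot: [-179.9, 0.0, -97.4]
contact_force: [-0.2, 0.2, 0.2]
gripper_width: 0.0323
gripper_force: 15.0
```

```bash
python3 -c "
from h import *
to(.6752,.0568,.026,-97.4)"
```

```text
27.8 [0.6764 0.0571 0.0279] [-179.9    0.   -97.4] -> [0.4 1.1 1.9] [-0.001  0.001 -0.001]
```

Call:
carry_out:
  deltas:
    - [0,[0,1,1.5],[0,0,0]]
    - [0,[0,1,1.5],[0,0,0]]
    - [0,[0,1,1.5],[0,0,0]]

```text
time_s: 28.1
tcp_pos: [0.6754, 0.0572, 0.0261]
eef_rot: [-180.0, 0.0, -97.4]
contact_force: [-0.3, 0.2, 4.2]
gripper_width: 0.0323
gripper_force: 15.0
```

Call:
carry_out:
  deltas:
    - [1,[0,0,0],[0,0,0]]
    - [1,[0,0,0],[0,0,0]]
    - [1,[0,0,0],[0,0,0]]
    - [1,[0,0,0],[0,0,0]]
    - [1,[0,0,0],[0,0,0]]
    - [1,[0,0,-20],[0,0,0]]
    - [1,[0,0,-60],[0,0,0]]
    - [1,[0,0,-100],[0,0,0]]
    - [1,[0,0,-150],[0,0,0]]
    - [1,[0,0,-200],[0,0,0]]
    - [1,[0,0,-240],[0,0,0]]
    - [1,[0,0,-240],[0,0,0]]

```text
time_s: 29.3
tcp_pos: [0.6778, 0.0573, 0.2734]
eef_rot: [-179.4, 0.2, -97.4]
contact_force: [0.4, -0.9, -0.5]
gripper_width: 0.0875
gripper_force: 0.0
```

Call:
carry_out:
  deltas:
    - [1,[-50,50,0],[0,0,0]]
    - [1,[-90,120,0],[0,0,0]]
    - [1,[-90,120,0],[0,0,0]]
    - [1,[-90,120,0],[0,0,0]]
    - [1,[-90,120,0],[0,0,0]]
    - [1,[-90,120,0],[0,0,0]]

```text
time_s: 29.9
tcp_pos: [0.5681, 0.1617, 0.2655]
eef_rot: [-180.0, -0.0, -97.4]
contact_force: [1.4, 0.1, 0.3]
gripper_width: 0.0878
gripper_force: 0.0
```

```bash
python3 -c "
from h import *
grab('w10');print(r.get_state()['tcp_pos'])"
```

```text
[0.56823856 0.16134479 0.26530925]
```

View pics/w10.png

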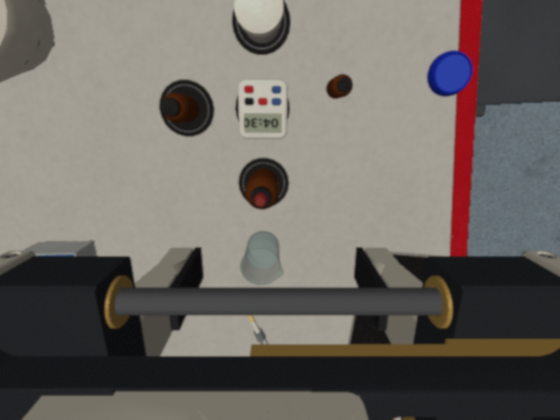

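All four things stand on their mats: jar (260,10), timer (262,108), stain bottle (262,190), oil bottle (180,106). One numeric check before handing in.

Run:
```python
from h import *
im,d,k=load("w10");a=cv2.GaussianBlur(im,(3,3),0).astype(int)
def f(n,m,p,g,box=0):
    b=blob(m,proj(k,p),15)
    if b is None: print(n,"none",proj(k,p));return
    e=(cv2.minAreaRect if box else cv2.fitEllipse)(b[0]); print(n,np.round(e[0],1),np.round(e[1],1),"err mm",np.round((onz(k,*e[0],p[2])[:2]-g)*1000,1))
f("stain",(a[...,0]>110)&(a[...,0]-a[...,1]>60),(.589,.168,.0985),(.5892,.1684))
for t in(40,50,60): f("oil",(a.max(2)<t)&(a[...,0]-a[...,2]<18)&(np.arange(560)<190)[None],(.675,.057,.07),(.6752,.0568))
for t in(172,180): f("timer",a.min(2)>t,(.576,.07,.019),(.5764,.0697),1)
```

```text
stain [259.3 200.5] [6.4 7.3] err mm [0.3 0.6]
oil [169.4 106.8] [17.6 19.8] err mm [-0.1  0.7]
oil [185.4 107.5] [48.2 54.5] err mm [-17.5   3.7]
oil [185.  107.3] [48.6 54.6] err mm [-17.1   3.4]
timer [260.9  95.5] [30.  41.7] err mm [ -1.  -13.9]
timer none [262.07210703 107.47018041]
```

```bash
python3 -c "
from plant import r
print(r.close_job())"
```

```text
the job is handed in; nothing more can be done
None
```

The job is handed in: jar, stain bottle, timer and middle-sized oil bottle each stand on their own mat, about 1 mm from centre by camera, all released, lamp and beaker left alone, in about 30 s of the 102 s allowed.

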